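Disinfect a retractor blade in the UV slot

ROBOT

A 7-joint arm with a two-finger parallel gripper is mounted at the origin on the work surface. World frame = base frame: x ahead of the robot, y to its left, z up, the work surface at z = 0. Lengths are in m, angles in rad, forces in N, time in s.
With the tool pointing down it reaches from about 0.425 to 0.925 m from the base axis. Payload 6.8 kg.
Tool frame: the origin (TCP) lies on the centre line of the jaws, within the pads' length; the fingertips stand 14 mm ahead of it and the grasp point (between the pads) lies 5 mm behind it (r.nose_length is the distance from the TCP to the fingertips, in m); z points along the fingers, y is the direction in which the jaws open and shut (so a half turn about z gives the same grasp; the last joint's range is limited). The gripper opens to 85 mm and grips with 20 to 120 N. Pads are 22 mm wide; open, the fingers measure 114 mm over their backs; the gripper's body (76 mm by 85 mm) begins 54 mm behind the grasp point. The pads swing forward as they close: fully open they stand 13 mm farther back than shut.
Start: joints at [1.026, 0.477, 0.022, 1.555, -0.011, 1.109, -0.083], TCP at [0.286, -0.612, 0.245] pointing down, gripper open.
Joint ranges: [-2.96, 2.96], [-0.34, 2.1], [-1.41, 1.46], [0.24, 2.44], [-1.37, 4.51], [0.17, 1.92], [-2.96, 2.96]. Speed limits (rad/s): [2.39, 2.39, 3.14, 3.14, 3.14, 3.14, 3.14].

INTERFACE

Orientations are given as a rotation vector (axis times angle).
In Python, from bench import r, imaging, look_for, outline_of gives the robot as it stands. The module is installed in compiled form; this text tells all that it offers.
- The arm moves only by the tool carry_out, never from a script. Its arguments are lists of equal length, an entry for each row: "offset": the shift along the tool's x, y, z as a fraction of full scale, a list of three; "turn": the turn, a rotation vector about the tool's x, y, z as a fraction of full scale, a list of three. A call has 1 to 8 rows; each row is the pose to reach, as a shift and turn from the pose commanded when the call began, along the tool's axes at that moment; what a row does not reach only later rows make up. Full scale, the value 1, is 0.5 m for a shift and 1.5 rad for a turn. A row lasts 1/10 s, in which the tool goes at most 50 mm and 8.59 degrees, less where a joint would pass 70% of its speed; a pose out of reach is approached as far as the arm can. A call with a number of a shift or a turn outside -1 to 1 is refused whole. A call with a gripper value outside its range is refused whole. "hand" is the closure, from 0 (fully open) to 1 (shut), set as the call begins (left out, the last holds). The fingers move at their own pace and stop on an object; "force" is the grip in N (left out, the last holds). Time passes only in rows, so rows that repeat a pose let the fingers close. It gives the time, the measured TCP pose, the force and the opening at its end, in the units of the state.
- r.get_obs(): the state, without advancing time (a new reading comes with each control period).
- imaging.grab_frame(name): name is "side" or "top"; returns a dict with "pixels" (400x640x3 uint8, red, green, blue), "fx", "fy", "cx", "cy" (pixels), "k1" (the pictures are not rectified: a ray, as slopes to the right and down, at radius r is drawn at 1 + k1 r^2 times it, then the intrinsics apply), "R" (3x3) and "t" (3): a world point X has camera coordinates R X + t. Camera axes: x right, y down, z forward; pixel columns grow to the right and rows downward; lengths in m; the calibration is good to about 2 mm. A picture is of the moment at which its call begins. There is no depth.
- r.hand_in(): hands the job in, once; it reports no verdict.
Trained networks look in the newest picture that a camera, given by its name, has taken for a name from the list of things; names that differ only in an ending like _2 or _b are one class to them, and where a whole thing is asked for, a point or a joint stands for the part that bears it (a point fixed in the world has none). Each returns a list of dicts, best first, with "score" (0 to 1); they miss things now and then, are a little off and sometimes report something else, mostly with a low value. They report only what shows in the picture. A call takes as long as a camera call. They do not tell look-alikes from the thing itself.
- look_for(query, camera): "xyz" ([x, y, z] in m, in the coordinates of the camera as it stood for that picture, good to about 4 mm: the middle of the surface that is visible of it).
- outline_of(query, camera): "region" (400x640 bool, what is visible of it).
The state is a dict: "clock": time; "joints": joint angles; "qvel": joint speeds; "tau": joint torques, N m; "tcp_pos": TCP position; "orientation": TCP orientation; "contact_force": force on the tool from outside, world axes, zero at the start; "moment": the same for the moment, N m; "grip_width": finger opening in m.
Only numpy, scipy, OpenCV 4.12 (cv2) and the standard library are available. Lean on these libraries where they do the work, as an engineer would, in place of code of your own. Each camera call takes 0.05 s, during which the arm holds its last target. There are 200 camera calls.

TASK

Press the green start button of the white UV disinfector fully down and release it. Then take the retractor by its orange handle from its dark steel stand, lower its blade upright through the blue-framed slot until the red band on the blade is level with the disinfector's lid (about 50 mm deep), and finish still holding it there in the gripper, with the black collar clear above the lid and without forcing the blade against the slot. Do not disturb the bottle, the tape roll or the cup.

Things in the scene. Friction and masses are not known exactly. Their poses are not given: they have to be found in the camera images.
- disinfector: White box 170 (x) x 120 (y) x 110 mm high, fixed to the table left or right of the robot's middle, turned up to 0.5 rad. Origin: centre of its underside; z up. On its flat lid, on its centre line, the green button stands towards -x and the blue-framed slot lies towards +x, 85 mm apart. Hollow: nothing below the slot down to the table.
- slot (a point): Centre of the slot's mouth, level with the top of the lid, 110 mm above the table. The slot goes straight down through the 12 mm lid: 8 mm along x and 30 mm along y (the disinfector's axes), 2 mm chamfer at the mouth; 2 mm larger than the blade both ways, so 1 mm play on each side when centred.
- start_top (a point): Centre of the top face of the green button (28 mm diameter, in a black round housing 44 mm wide, 12 mm high); the released button's top is 22 mm above the lid, 10 mm above its housing.
- start (a joint): Travel of the start button: 0 released, 0.006 m fully down; spring, about 1.5 N to start moving and 5 N when fully down; it springs back when let go.
- stand: Dark steel block 70 (x) x 80 (y) x 85 mm high, fixed to the table, with a pocket 10 (x) x 32 (y) mm and 77 mm deep in its top, in which the retractor hangs by its collar. Origin: centre of its underside; z up. Turned up to 0.5 rad either way.
- retractor: Rigid flat retractor 130 mm long, 0.08 to 0.17 kg, upright in the stand, hung by its collar, y along the stand's y. Origin: centre of the blade's tip; z up to the handle. From the tip: steel blade 6 (x) x 28 (y) mm to z = 70 mm (first 6 mm narrowed to 4 x 22); black collar 24 x 36, 70 to 76 mm, too large for the slot; orange handle 18 (x) x 30 (y), 76 to 130 mm. Same either way round.
- retractor_grip (a point): Centre of the orange handle's grip, 105 mm above the blade's tip; pinch it there across its 18 mm (along the retractor's x).
- retractor_band (a point): Middle of the red band (4 mm high) round the blade, 50 mm above the tip, on the retractor's axis, 55 mm below the grip point.
- bottle: Amber bottle with a white cap, 50 mm diameter, 130 mm high, loose bystander on the far middle of the table. Origin: centre of its underside.
- tape_roll: Roll of pale tape lying flat, 64 mm outside diameter, 25 mm high, loose bystander in the middle. Origin: centre of its underside.
- steel_cup: Open steel cup, 70 mm diameter, 60 mm high, loose bystander at the left. Origin: centre of its underside.
Things that resemble listed ones, but are neither listed nor needed, are in the scene too. Of the things like the disinfector, leave any that is yellow; of the rest the smaller one is meant.

How it is judged:
On the way, in this order (a step that is already met when the one before it is completed fails the run):
1. the start button is pressed fully down (value of joint start above 0.0048 m), for 0.05 s.
2. the button is released (value of joint start below 0.001 m), for 0.1 s.
3. the blade is in the slot with its red band at the lid, held by the fingers (z of retractor_band in the frame of slot between -0.011 and 0.011 m and horizontal distance between retractor_band and slot below 0.004 m and angle between the z axis of retractor and the z axis of disinfector, either way round below 0.1 rad and contact force between the fingers and retractor above 2 N), for 0.2 s.
At the end, for the whole second after the job is handed in: Blade upright (0.10 rad) in the slot, red band within 11 mm of the lid's level and 4 mm of the slot's axis (collar clear of the lid), gripped by the fingers (over 2 N), at rest (under 0.02 m/s), pressing on the disinfector with under 20 N; button released (all of step 3 and linear speed of retractor below 0.02 m/s and value of joint start below 0.001 m and contact force between retractor and disinfector below 20 N); the arm keeps its last pose, push and grip.
It fails at once if the bottle is pushed more than 20 mm or tipped (distance of bottle from where it was at the start of the episode above 0.02 m or angle between bottle's own z axis and vertical above 0.3 rad).
It fails at once if the tape roll is pushed more than 20 mm or tipped (distance of tape_roll from where it was at the start of the episode above 0.02 m or angle between tape_roll's own z axis and vertical above 0.3 rad).
It fails at once if the steel cup is pushed more than 20 mm or tipped (distance of steel_cup from where it was at the start of the episode above 0.02 m or angle between steel_cup's own z axis and vertical above 0.3 rad).
It also fails if it takes over 59 s, if anything falls off the work surface, if the arm or the gripper's body presses on something with over 40 N, if the wrist force passes 120 N, or if a joint passes its speed limit or range.

## Working session

There is one attempt and no reset: what is moved stays moved. The work goes in short steps, Python scripts to look and compute and a tool call to move; the robot and the scene stay as the last step left them, time stands still between calls to the robot, and variables do not carry over. Pictures are saved under pics/ and viewed, about 8 in all and at most 12, crops included, and the job is handed in when it is done.

Besides the shell and the picture viewer there is one more tool, called after "Call:" as name(argument=value, ...) on one line, values as JSON. carry_out: Moves the arm, as the interface text tells. Shift numbers are shares of 0.5 m and turn numbers shares of 1.5 rad, none past 1 either way. Its arguments: {"type":"object","properties":{"offset":{"type":"array","items":{"type":"array","items":{"type":"number","minimum":-1,"maximum":1}}},"turn":{"type":"array","items":{"type":"array","items":{"type":"number","minimum":-1,"maximum":1}}},"hand":{"type":"number"},"force":{"type":"number"}},"required":["offset","turn"]}

```bash
mkdir -p pics; cat > h.py <<'E'
import numpy as np, cv2
from bench import r, imaging, look_for, outline_of
from scipy.spatial.transform import Rotation as Ro
def grab(n,save=None):
    f=imaging.grab_frame(n)
    if save: cv2.imwrite('pics/'+save,f['pixels'][:,:,::-1])
    return f
def w(f,p): return f['R'].T@(np.array(p)-f['t'])
def proj(f,X):
    c=np.array(f['R'])@np.array(X)+f['t']; s=c[:2]/c[2]; s=s*(1+f['k1']*(s@s))
    return np.array([f['fx']*s[0]+f['cx'],f['fy']*s[1]+f['cy']])
def ray(f,uv):
    d=np.array([(uv[0]-f['cx'])/f['fx'],(uv[1]-f['cy'])/f['fy']]); s=d.copy()
    for _ in range(30): s=d/(1+f['k1']*(s@s))
    R=np.array(f['R']); return -R.T@f['t'], R.T@np.array([s[0],s[1],1.])
def atz(f,uv,z):
    o,d=ray(f,uv); return o+d*(z-o[2])/d[2]
E
python3 - <<'E'
from h import *
np.set_printoptions(precision=4,suppress=True)
o=r.get_obs();print(o['tcp_pos'],o['orientation'],r.nose_length,o['clock'])
for n in('top','side'):
    f=grab(n,n+'0.png');print(n,'cam at',-f['R'].T@f['t'],f['fx'],f['k1'])
    for q in('disinfector','slot','start_top','stand','retractor','retractor_grip','bottle','tape_roll','steel_cup'):
        for d in look_for(q,n): print(q,round(d['score'],2),w(f,d['xyz']),proj(f,w(f,d['xyz'])).round())
E
```

```text
[ 0.2853 -0.6111  0.2443] [-3.0652 -0.6804  0.0009] 0.014 0.0
top cam at [0.4443 0.1125 1.4093] 477.8185210801816 -0.04381225588320312
disinfector 0.95 [0.2908 0.1801 0.1489] [298. 298.]
disinfector 0.8 [0.8023 0.2378 0.1123] [276. 110.]
disinfector 0.6 [0.5593 0.1852 0.1105] [296. 197.]
slot 0.9 [0.8029 0.2359 0.114 ] [277. 110.]
slot 0.86 [0.5601 0.1846 0.1162] [296. 197.]
slot 0.61 [0.2956 0.1774 0.1447] [299. 296.]
slot 0.38 [ 0.5633 -0.1847  0.0884] [429. 195.]
start_top 0.51 [0.227  0.2012 0.1722] [289. 325.]
start_top 0.46 [0.7623 0.2528 0.132 ] [270. 122.]
stand 0.7 [ 0.566  -0.182   0.0875] [428. 194.]
stand 0.27 [0.5566 0.1874 0.1131] [295. 198.]
retractor_grip 0.6 [ 0.57   -0.1901  0.1458] [436. 191.]
tape_roll 0.56 [ 0.5444 -0.0055  0.0268] [363. 204.]
steel_cup 0.6 [0.4852 0.4579 0.0217] [204. 226.]
side cam at [ 0.3894 -0.6431  0.5755] 391.8108510518062 -0.08920663228686346
disinfector 0.98 [0.2936 0.1215 0.1173] [208. 208.]
disinfector 0.78 [0.5489 0.1373 0.0905] [320. 202.]
disinfector 0.71 [0.7963 0.1917 0.0834] [408. 184.]
disinfector 0.2 [ 0.5477 -0.0156  0.0229] [334. 265.]
slot 0.88 [0.7939 0.1925 0.0844] [407. 183.]
slot 0.83 [0.5482 0.1389 0.0895] [319. 202.]
slot 0.73 [0.5099 0.194  0.1338] [299. 177.]
slot 0.65 [0.288  0.1229 0.1136] [206. 210.]
start_top 0.56 [0.5092 0.1957 0.1345] [299. 176.]
start_top 0.56 [0.2306 0.1942 0.1729] [178. 174.]
start_top 0.43 [0.4808 0.4262 0.0468] [279. 169.]
start_top 0.21 [ 0.5639 -0.2048  0.1176] [372. 294.]
stand 0.92 [ 0.555  -0.2262  0.0676] [368. 326.]
retractor 0.89 [ 0.5636 -0.204   0.1167] [371. 294.]
retractor_grip 0.76 [ 0.5633 -0.2071  0.1184] [372. 294.]
retractor_grip 0.51 [ 0.5476 -0.0163  0.0207] [334. 266.]
bottle 0.66 [0.7138 0.0019 0.0676] [406. 234.]
tape_roll 0.73 [ 0.546  -0.016   0.0229] [333. 266.]
steel_cup 0.86 [0.4831 0.4245 0.048 ] [279. 169.]
```

```bash
python3 - <<'E'
import cv2
a=cv2.imread('pics/top0.png');cv2.imwrite('pics/topc.png',cv2.resize(a[60:360,170:490],None,fx=2,fy=2,interpolation=cv2.INTER_CUBIC))
E
```

```text
(no output)
```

View pics/topc.png

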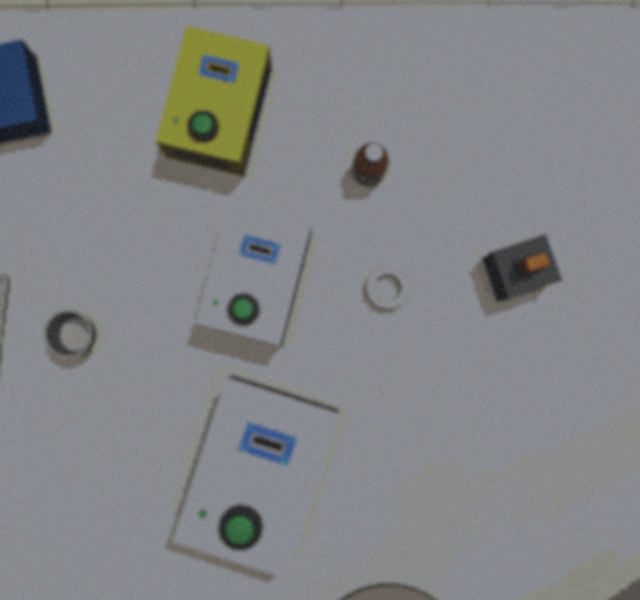

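View pics/side0.png

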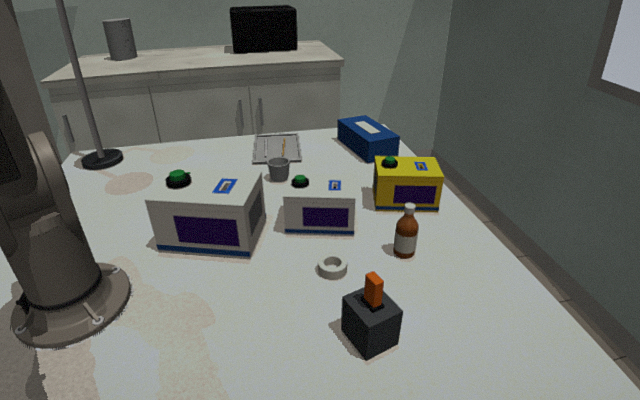

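Candidates (top-view pixels): yellow box (276,110), to be left; large white box (298,298); small white box (296,197). The small white one is meant. I'll measure it and the stand, and confirm it in an enlarged crop.

```bash
cat >> h.py <<'E'
def avg(n,k=4):
    fs=[imaging.grab_frame(n) for _ in range(k)]; f=dict(fs[0]); f['pixels']=np.mean([g['pixels'].astype(float) for g in fs],0); return f
def blob(f,kind,win):
    u0,u1,v0,v1=win; p=f['pixels'].astype(float); R,G,B=p[...,0],p[...,1],p[...,2]
    s={'blue':B-R,'green':G-(R+B)/2,'orange':R-(G+B)/2}[kind]
    m=np.zeros(s.shape,np.uint8); m[v0:v1,u0:u1]=s[v0:v1,u0:u1]>0.5*np.percentile(s[v0:v1,u0:u1],99)
    n,l,st,c=cv2.connectedComponentsWithStats(m); i=1+np.argmax(st[1:,4]); return (l==i).astype(np.uint8)
def rect(f,m,z):
    c=max(cv2.findContours(m,cv2.RETR_EXTERNAL,cv2.CHAIN_APPROX_NONE)[0],key=cv2.contourArea).reshape(-1,2)
    P=np.array([atz(f,q,z)[:2] for q in c]); (x,y),s,a=cv2.minAreaRect((P*1000).astype(np.float32))
    ys,xs=np.nonzero(m); cen=np.mean([atz(f,q,z)[:2] for q in zip(xs,ys)],0)
    return cen*1000,(x,y),s,a,m.sum()
E
python3 - <<'E'
from h import *
np.set_printoptions(precision=2,suppress=True)
f=avg('top')
cv2.imwrite('pics/topavg.png',f['pixels'][:,:,::-1])
print('slot',rect(f,blob(f,'blue',(285,315,172,190)),.110))
print('btn',rect(f,blob(f,'green',(282,300,207,222)),.132))
print('handle',rect(f,blob(f,'orange',(415,455,180,205)),.145))
im=np.clip(f['pixels'],0,255).astype(np.uint8)[:,:,::-1]
a=cv2.resize(im[160:240,255:335],None,fx=5,fy=5,interpolation=cv2.INTER_CUBIC)
b=cv2.resize(im[160:240,395:475],None,fx=5,fy=5,interpolation=cv2.INTER_CUBIC)
cv2.imwrite('pics/crop1.png',np.hstack([a,b]))
g=avg('side'); 
print('slot s',rect(g,blob(g,'blue',(325,345,178,193)),.110))
print('btn s',rect(g,blob(g,'green',(288,312,170,190)),.132))
m=blob(g,'orange',(355,390,265,310)); ys,xs=np.nonzero(m);print(xs.mean(),ys.mean(),xs.min(),xs.max(),ys.min(),ys.max())
E
```

```text
slot (array([596.07, 175.94]), (594.9852294921875, 175.03228759765625), (51.54615020751953, 29.392234802246094), 74.03018951416016, np.uint64(133))
btn (array([513.31, 197.3 ]), (513.3489379882812, 197.402099609375), (25.166175842285156, 25.07590675354004), 63.01428985595703, np.uint64(80))
handle (array([ 569.72, -196.61]), (569.8501586914062, -197.05348205566406), (18.588382720947266, 30.829015731811523), 17.696922302246094, np.uint64(78))
slot s (array([594.46, 179.84]), (595.3883666992188, 181.31378173828125), (46.3390007019043, 27.594573974609375), 77.08305358886719, np.uint64(74))
btn s (array([511.28, 193.48]), (510.07861328125, 192.3979034423828), (31.842893600463867, 22.058719635009766), 80.232666015625, np.uint64(57))
375.93624161073825 286.98322147651004 366 383 272 306[ WARN:0@8.082] global loadsave.cpp:1063 imwrite_ Unsupported depth image for selected encoder is fallbacked to CV_8U.
```

View pics/crop1.png

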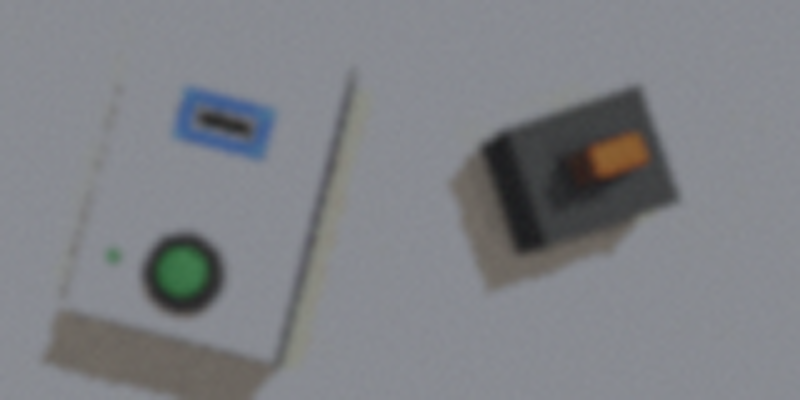

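The crop confirms it. The small white box has its slot at about (300,184) and its button at (291,214), 85.5 mm apart by my measurement, which matches the 85 mm given. Its yaw is −14.5°. The handle is at (437,191) with yaw of about +18°. Next I'll plan the move to the button.

```bash
cat >> h.py <<'E'
def Rt(yaw):  # tool down, tool y (jaws) at world yaw deg
    a=np.radians(yaw); y=np.array([np.cos(a),np.sin(a),0]); z=np.array([0,0,-1.]); return np.c_[np.cross(y,z),y,z]
def plan(p0,R0,p,yaw):
    R0=np.asarray(R0); R=Rt(yaw)
    return (R0.T@(np.array(p)-p0)/.5).round(4),(Ro.from_matrix(R0.T@R).as_rotvec()/1.5).round(4)
E
python3 - <<'E'
from h import *
o=r.get_obs();R0=Ro.from_rotvec(o['orientation']).as_matrix()
print(o['clock'],plan(o['tcp_pos'],R0,[.5,-.15,.245],-14.5))
a=Rt(-14.5);print(plan([.5,-.15,.245],a,[.513,.197,.17],-14.5),plan([.513,.197,.17],a,[.513,.197,.139],-14.5))
E
```

```text
1.4 (array([ 7.792e-01, -6.552e-01,  6.000e-04]), array([ 0.    ,  0.    , -0.5873]))
(array([ 0.6784, -0.1486,  0.15  ]), array([0., 0., 0.])) (array([0.   , 0.   , 0.062]), array([0., 0., 0.]))
```

Call:
carry_out(offset=[[0.78,-0.655,0],[0.78,-0.655,0],[0.78,-0.655,0],[0.78,-0.655,0],[0.78,-0.655,0],[0.78,-0.655,0],[0.78,-0.655,0],[0.78,-0.655,0]], turn=[[0,0,-0.5873],[0,0,-0.5873],[0,0,-0.5873],[0,0,-0.5873],[0,0,-0.5873],[0,0,-0.5873],[0,0,-0.5873],[0,0,-0.5873]], hand=1)

```text
clock: 2.2
tcp_pos: [0.4549, -0.2473, 0.2457]
orientation: [2.484, 1.922, 0.0]
contact_force: [1.0, -0.1, 0.1]
grip_width: -0.0
```

```bash
cat > s.py <<'E'
import sys
from h import *
np.set_printoptions(precision=4,suppress=True)
o=r.get_obs();R0=Ro.from_rotvec(o['orientation']).as_matrix()
print(o['clock'],'tcp',o['tcp_pos'],'yaw',np.degrees(np.arctan2(R0[1,1],R0[0,1])),'z',R0[:,2],'F',o['contact_force'],'w',o['grip_width'],'j',np.array(o['joints']))
a=[float(x) for x in sys.argv[1:]]
for i in range(0,len(a),4): print(plan(o['tcp_pos'],R0,a[i:i+3],a[i+3]))
E
python3 s.py .513 .197 .17 -14.5
```

```text
2.2 tcp [ 0.4549 -0.2473  0.2457] yaw -14.51600137853852 z [ 0.0008 -0.0006 -1.    ] F [ 0.9849 -0.0578  0.1292] w -3.3648850069841606e-05 j [ 0.6576  0.2384 -0.3263  1.91    0.0901  1.0062  0.0383]
(array([ 0.8894, -0.1103,  0.151 ]), array([ 0.0006,  0.0002, -0.0002]))
```

Call:
carry_out(offset=[[0.89,-0.11,0],[0.89,-0.11,0],[0.89,-0.11,0],[0.89,-0.11,0],[0.89,-0.11,0.1],[0.89,-0.11,0.15],[0.89,-0.11,0.15],[0.89,-0.11,0.15]], turn=[[0,0,0],[0,0,0],[0,0,0],[0,0,0],[0,0,0],[0,0,0],[0,0,0],[0,0,0]])

```text
clock: 3.0
tcp_pos: [0.5054, 0.141, 0.1887]
orientation: [2.484, 1.922, 0.001]
contact_force: [1.1, -0.3, -0.6]
grip_width: -0.0
```

```bash
python3 s.py .513 .197 .17 -14.5 .513 .197 .139 -14.5
```

```text
3.0 tcp [0.5054 0.141  0.1887] yaw -14.5375611620351 z [ 0.0011 -0.     -1.    ] F [ 1.1243 -0.2681 -0.5576] w -3.402132917696504e-05 j [ 0.0571  0.347  -0.5423  1.9418  0.2247  0.9108 -0.8512]
(array([ 0.1122, -0.0134,  0.0374]), array([ 0.0007, -0.0002, -0.0004]))
(array([ 0.1122, -0.0135,  0.0994]), array([ 0.0007, -0.0002, -0.0004]))
```

Call:
carry_out(offset=[[0.112,-0.0135,0.037],[0.112,-0.0135,0.037],[0.112,-0.0135,0.074],[0.112,-0.0135,0.082],[0.112,-0.0135,0.089],[0.112,-0.0135,0.096],[0.112,-0.0135,0.096]], turn=[[0,0,0],[0,0,0],[0,0,0],[0,0,0],[0,0,0],[0,0,0],[0,0,0]])

```text
clock: 3.7
tcp_pos: [0.5127, 0.1945, 0.1413]
orientation: [2.485, 1.922, -0.0]
contact_force: [-3.3, -1.6, 3.4]
grip_width: 0.0001
```

Call:
carry_out(offset=[[0,0,0.003],[0,0,0.005],[0,0,0.005],[0,0,0.005]], turn=[[0,0,0],[0,0,0],[0,0,0],[0,0,0]])

```text
clock: 4.1
tcp_pos: [0.5129, 0.1947, 0.14]
orientation: [2.484, 1.921, 0.0]
contact_force: [-4.8, -4.1, 14.8]
grip_width: 0.0
```

Call:
carry_out(offset=[[0,0,-0.05],[0,0,-0.12],[0,0,-0.2],[0,0,-0.2]], turn=[[0,0,0],[0,0,0],[0,0,0],[0,0,0]], hand=0)

```text
clock: 4.5
tcp_pos: [0.5158, 0.1969, 0.2441]
orientation: [2.482, 1.921, 0.016]
contact_force: [0.0, 0.6, 0.1]
grip_width: 0.0583
```

```bash
python3 s.py .5698 -.197 .23 18
```

```text
4.5 tcp [0.5158 0.1969 0.2441] yaw -14.531154214149957 z [ 0.01    0.004  -0.9999] F [0.0435 0.5767 0.0802] w 0.05830671962256664 j [-0.0128  0.3255 -0.5697  1.8305  0.2045  1.0327 -0.9159]
(array([-0.7357,  0.302 ,  0.0261]), array([ 0.0069, -0.0025, -0.3785]))
```

Call:
carry_out(offset=[[-0.736,0.302,0.02],[-0.736,0.302,0.02],[-0.736,0.302,0.02],[-0.736,0.302,0.02],[-0.736,0.302,0.02],[-0.736,0.302,0.02],[-0.736,0.302,0.02],[-0.736,0.302,0.02]], turn=[[0,0,-0.378],[0,0,-0.378],[0,0,-0.378],[0,0,-0.378],[0,0,-0.378],[0,0,-0.378],[0,0,-0.378],[0,0,-0.378]])

```text
clock: 5.3
tcp_pos: [0.5647, -0.1872, 0.2285]
orientation: [1.847, 2.54, 0.0]
contact_force: [0.4, 0.5, -0.1]
grip_width: 0.0851
```

```bash
python3 s.py .5698 -.197 .19 18
```

```text
5.3 tcp [ 0.5647 -0.1872  0.2285] yaw 17.961162988664558 z [ 0.0008 -0.0005 -1.    ] F [ 0.4494  0.5099 -0.1089] w 0.08510998736073837 j [ 0.6077  0.4093 -0.5093  1.7442  0.2266  1.0458  0.3328]
(array([-0.0217,  0.0036,  0.077 ]), array([ 0.0004,  0.0005, -0.0005]))
```

Call:
carry_out(offset=[[-0.0217,0.0036,0.06],[-0.0217,0.0036,0.077],[-0.0217,0.0036,0.077],[-0.0217,0.0036,0.077]], turn=[[0,0,0],[0,0,0],[0,0,0],[0,0,0]])

```text
clock: 5.7
tcp_pos: [0.5702, -0.1924, 0.1908]
orientation: [-1.843, -2.544, -0.001]
contact_force: [-0.2, 0.2, 0.7]
grip_width: 0.0853
```

```bash
python3 - <<'E'
from h import *
f=avg('side'); im=np.clip(f['pixels'],0,255).astype(np.uint8)[:,:,::-1]
cv2.imwrite('pics/s1.png',cv2.resize(im[190:370,280:480],None,fx=3,fy=3,interpolation=cv2.INTER_CUBIC))
E
python3 s.py .5698 -.197 .115 18
```

```text
5.9 tcp [ 0.5705 -0.1934  0.1914] yaw 18.08766572247402 z [ 0.0018 -0.0005 -1.    ] F [-0.8702 -0.4135 -0.4799] w 0.08541951462087399 j [ 0.5996  0.4592 -0.4952  1.7628  0.2564  0.9821  0.3202]
(array([-0.0062, -0.0037,  0.1529]), array([0.001 , 0.0007, 0.001 ]))
```

View pics/s1.png

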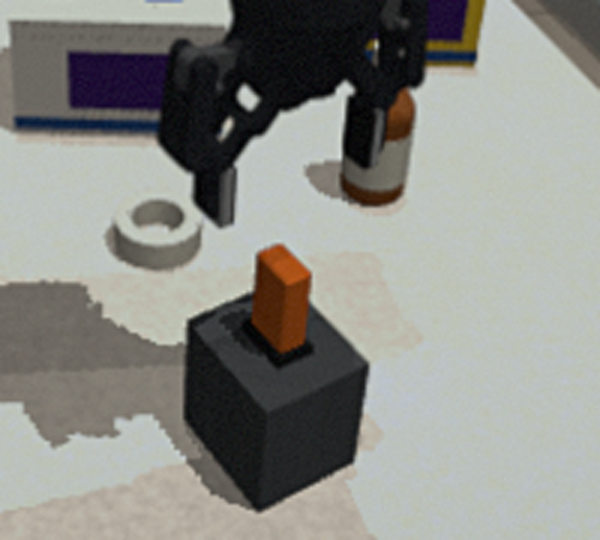

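Call:
carry_out(offset=[[-0.0062,0,0.05],[-0.0062,0,0.1],[-0.0062,0,0.13],[-0.0062,0,0.153],[-0.0062,0,0.153],[-0.0062,0,0.153]], turn=[[0,0,0],[0,0,0],[0,0,0],[0,0,0],[0,0,0],[0,0,0]])

```text
clock: 6.5
tcp_pos: [0.5713, -0.1973, 0.1144]
orientation: [1.846, 2.541, 0.001]
contact_force: [1.0, -0.2, -0.3]
grip_width: 0.0848
```

```bash
python3 s.py .5698 -.197 .115 18; python3 s.py; python3 - <<'E'
from h import *
np.set_printoptions(precision=2,suppress=True)
f=avg('side'); im=np.clip(f['pixels'],0,255).astype(np.uint8)[:,:,::-1]
cv2.imwrite('pics/s2.png',cv2.resize(im[190:370,280:480],None,fx=4,fy=3.3,interpolation=cv2.INTER_CUBIC)[:590])
o=r.get_obs();print(o['tcp_pos'])
for n in (0,1):print(r.get_obs()['tcp_pos'])
E
```

```text
6.5 tcp [ 0.5713 -0.1973  0.1144] yaw 18.001554197591798 z [ 0.0009 -0.0001 -1.    ] F [ 1.0008 -0.196  -0.2633] w 0.08481890659113897 j [ 0.575   0.5542 -0.4607  1.8143  0.3179  0.8457  0.2751]
(array([ 0.0015, -0.0027, -0.0013]), array([0.0005, 0.0003, 0.    ]))
6.5 tcp [ 0.5713 -0.1973  0.1144] yaw 18.001554197591798 z [ 0.0009 -0.0001 -1.    ] F [ 1.0008 -0.196  -0.2633] w 0.08481890659113897 j [ 0.575   0.5542 -0.4607  1.8143  0.3179  0.8457  0.2751]
[ 0.57 -0.2   0.11]
[ 0.57 -0.2   0.11]
[ 0.57 -0.2   0.11]
```

View pics/s2.png

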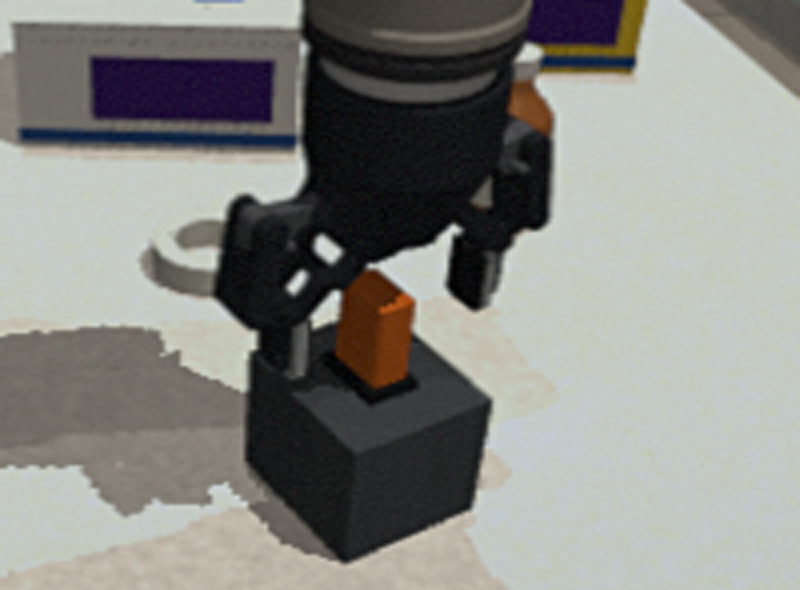

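The picture shows the fingers straddling the handle, which is at about (375,330) in the crop. I'll close gently.

Call:
carry_out(offset=[[0,0,0],[0,0,0],[0,0,0],[0,0,0],[0,0,0],[0,0,0],[0,0,0],[0,0,0]], turn=[[0,0,0],[0,0,0],[0,0,0],[0,0,0],[0,0,0],[0,0,0],[0,0,0],[0,0,0]], hand=1, force=30)

```text
clock: 7.5
tcp_pos: [0.5708, -0.1974, 0.1138]
orientation: [1.847, 2.541, -0.0]
contact_force: [-0.1, 0.6, 0.7]
grip_width: 0.0179
```

```bash
python3 s.py
```

```text
7.5 tcp [ 0.5708 -0.1974  0.1138] yaw 17.984490755832734 z [-0. -0. -1.] F [-0.1436  0.572   0.6967] w 0.01785376396614128 j [ 0.5751  0.5547 -0.4604  1.8152  0.3181  0.8453  0.2749]
```

Call:
carry_out(offset=[[0,0,0],[0,0,0],[0,0,-0.05],[0,0,-0.1],[0,0,-0.18],[0,0,-0.26],[0,0,-0.29],[0,0,-0.29]], turn=[[0,0,0],[0,0,0],[0,0,0],[0,0,0],[0,0,0],[0,0,0],[0,0,0],[0,0,0]], force=60)

```text
clock: 8.3
tcp_pos: [0.572, -0.1975, 0.2607]
orientation: [1.845, 2.538, 0.002]
contact_force: [0.4, 0.5, -2.0]
grip_width: 0.0172
```

```bash
python3 s.py .5953 .1755 .26 -14.5; python3 - <<'E'
from h import *
f=avg('side'); im=np.clip(f['pixels'],0,255).astype(np.uint8)[:,:,::-1]
cv2.imwrite('pics/s3.png',cv2.resize(im[160:340,280:480],None,fx=4,fy=3.3,interpolation=cv2.INTER_CUBIC)[:590])
E
```

```text
8.3 tcp [ 0.572  -0.1975  0.2607] yaw 17.984638034451525 z [ 0.0041 -0.0014 -1.    ] F [ 0.3892  0.4905 -1.9982] w 0.01723996882690103 j [ 0.6221  0.3937 -0.5134  1.6878  0.2127  1.1114  0.3612]
(array([0.6952, 0.2748, 0.0006]), array([0.0027, 0.001 , 0.378 ]))
```

View pics/s3.png

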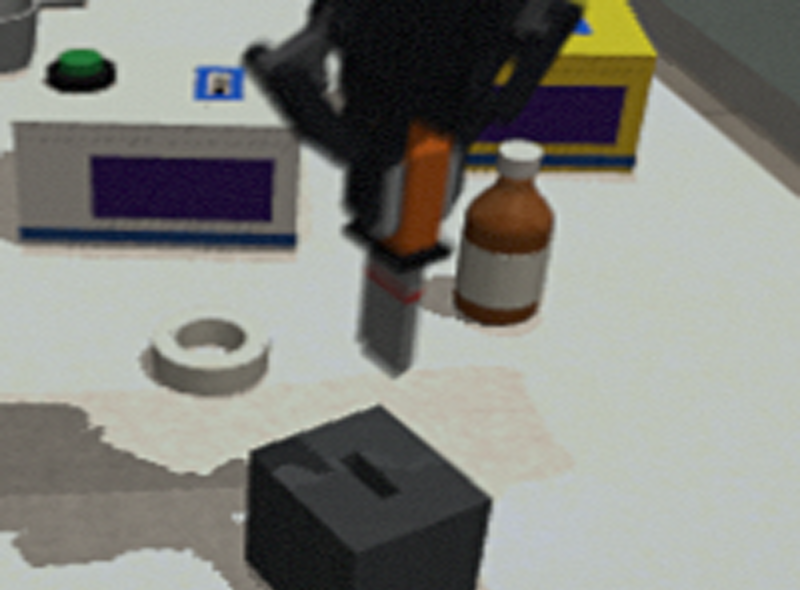

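It shows the blade hanging upright with the band at about (393,285) in the crop. I'll refine the slot position now while the top view is clear.

```bash
cat > slot.py <<'E'
from h import *
np.set_printoptions(precision=2,suppress=True)
def sub(f,win,s,z):
    u0,u1,v0,v1=win; K=8
    a=cv2.resize(s[v0:v1,u0:u1].astype(np.float32),None,fx=K,fy=K,interpolation=cv2.INTER_CUBIC)
    hi=np.percentile(a,97); lo=np.median(a); m=(a>(hi+lo)/2).astype(np.uint8)
    c=max(cv2.findContours(m,cv2.RETR_EXTERNAL,cv2.CHAIN_APPROX_NONE)[0],key=cv2.contourArea).reshape(-1,2)
    uv=(c+.5)/K-.5+[u0,v0]; P=np.array([atz(f,q,z)[:2] for q in uv])*1000
    M=cv2.moments(P.astype(np.float32).reshape(-1,1,2)); 
    return (M['m10']/M['m00'],M['m01']/M['m00']),cv2.minAreaRect(P.astype(np.float32)),uv.mean(0)
f=avg('top',6);p=f['pixels'];R,G,B=p[...,0],p[...,1],p[...,2]
print('slot frame',sub(f,(280,320,168,198),B-R,.110))
print('btn',sub(f,(278,304,203,226),G-(R+B)/2,.132))
g=avg('side',6);p=g['pixels'];R,G,B=p[...,0],p[...,1],p[...,2]
print('side frame',sub(g,(322,348,175,195),B-R,.110))
for X in([.5955,.1755,.11],):print(proj(f,X),proj(g,X))
E
python3 slot.py
```

```text
slot frame ((595.0315352616992, 175.22493860773326), ((595.02099609375, 175.20880126953125), (51.89264678955078, 29.77263641357422), 74.28350067138672), array([299.36, 184.2 ]))
btn ((512.867561801606, 197.25379889872937), ((512.71875, 197.298583984375), (27.40340805053711, 26.77328872680664), 89.34765625), array([290.95, 213.85]))
side frame ((594.4947338878367, 180.01671475213556), ((594.70556640625, 180.29893493652344), (51.76888656616211, 29.235858917236328), 74.85266876220703), array([334.4 , 184.84]))
[299.27 184.02] [335.19 185.53]
```

```bash
python3 s.py .5955 .1752 .26 -15.3
```

```text
9.1 tcp [ 0.5708 -0.1974  0.2587] yaw 17.9883862944495 z [ 0.0001 -0.0001 -1.    ] F [ 0.0121  0.1075 -2.0104] w 0.017487701162415287 j [ 0.6219  0.3958 -0.5129  1.6896  0.2127  1.1118  0.3613]
(array([ 0.6936,  0.2772, -0.0026]), array([0.    , 0.    , 0.3873]))
```

Call:
carry_out(offset=[[0.694,0.277,0],[0.694,0.277,0],[0.694,0.277,0],[0.694,0.277,0],[0.694,0.277,0],[0.694,0.277,0],[0.694,0.277,0],[0.694,0.277,0]], turn=[[0,0,0.387],[0,0,0.387],[0,0,0.387],[0,0,0.387],[0,0,0.387],[0,0,0.387],[0,0,0.387],[0,0,0.387]])

```text
clock: 9.9
tcp_pos: [0.5945, 0.1806, 0.2592]
orientation: [-2.491, -1.911, -0.003]
contact_force: [1.5, -0.3, -1.4]
grip_width: 0.0173
```

Call:
carry_out(offset=[[0,0,0],[0,0,0],[0,0,0],[0,0,0]], turn=[[0,0,0],[0,0,0],[0,0,0],[0,0,0]])

```text
clock: 10.3
tcp_pos: [0.5957, 0.1734, 0.2586]
orientation: [2.499, 1.903, -0.001]
contact_force: [1.0, 0.3, -1.7]
grip_width: 0.0176
```

```bash
python3 s.py .5955 .1752 .224 -15.3
```

```text
10.3 tcp [0.5957 0.1734 0.2586] yaw -15.431631378096226 z [ 0.    -0.001 -1.   ] F [ 0.9541  0.3466 -1.6767] w 0.017644801122830785 j [ 0.0025  0.425  -0.518   1.6496  0.2289  1.1281 -0.8453]
(array([ 0.0034, -0.0014,  0.0693]), array([ 0.0002,  0.0006, -0.0015]))
```

Call:
carry_out(offset=[[0.003,-0.001,0.03],[0.003,-0.001,0.06],[0.003,-0.001,0.068],[0.003,-0.001,0.068],[0.003,-0.001,0.068]], turn=[[0,0,0],[0,0,0],[0,0,0],[0,0,0],[0,0,0]])

```text
clock: 10.8
tcp_pos: [0.5953, 0.177, 0.2246]
orientation: [-2.497, -1.907, 0.0]
contact_force: [0.3, -0.4, -1.2]
grip_width: 0.0174
```

```bash
python3 s.py .5955 .1752 .224 -15.3; python3 - <<'E'
from h import *
np.set_printoptions(precision=2,suppress=True)
f=avg('side',8); im=np.clip(f['pixels'],0,255).astype(np.uint8)[:,:,::-1]
np.save('side_h.npy',f['pixels'])
cv2.imwrite('pics/s4.png',cv2.resize(im[120:210,280:390],None,fx=7,fy=6.5,interpolation=cv2.INTER_CUBIC)[:590])
o=r.get_obs();R0=Ro.from_rotvec(o['orientation']).as_matrix()
for n,d in(('band',.049),('tip',.099),('collar top',.023)): print(n,proj(f,o['tcp_pos']+R0[:,2]*d))
print(o['tcp_pos'])
E
```

```text
10.8 tcp [0.5953 0.177  0.2246] yaw -15.269761439582734 z [-0.0001  0.0001 -1.    ] F [ 0.2955 -0.3582 -1.2316] w 0.0173876547682319 j [-0.0086  0.4575 -0.512   1.6842  0.2497  1.0656 -0.865 ]
(array([-0.0034,  0.0013,  0.0013]), array([-0.0001, -0.    ,  0.0004]))
band [335.36 160.92]
tip [335.09 179.52]
collar top [335.51 150.86]
[0.6  0.18 0.22]
```

View pics/s4.png

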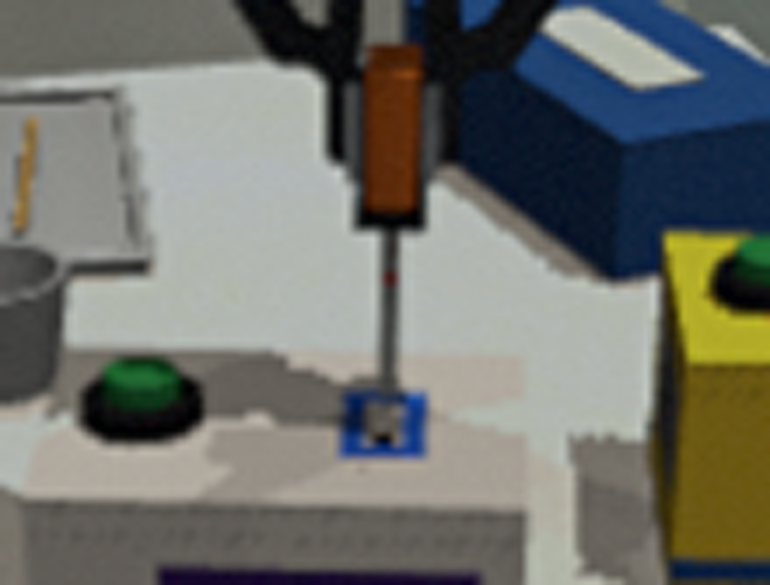

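```bash
python3 - <<'E'
from h import *
np.set_printoptions(precision=2,suppress=True)
f=imaging.grab_frame('side'); px=np.load('side_h.npy'); o=r.get_obs(); p=o['tcp_pos']; print(p)
R0=Ro.from_rotvec(o['orientation']).as_matrix()
jaw=R0[:,1]; oth=R0[:,0]
# blade column: dark weights per row
g=px.mean(2)
for v in range(157,177,2):
    row=g[v,326:346]; bg=np.median(row); w_=np.clip(bg-row-6,0,None); u=(w_*np.arange(326,346)).sum()/max(w_.sum(),1e-6)
    print(v,round(u,2),end=' ')
print()
# orange handle box pixel extents vs model (visible handle from z tip+76..130)
s=px[...,0]-(px[...,1]+px[...,2])/2
K=8;a=cv2.resize(s[122:155,325:347].astype(np.float32),None,fx=K,fy=K,interpolation=cv2.INTER_CUBIC)
m=(a>.5*np.percentile(a,95)).astype(np.uint8);ys,xs=np.nonzero(m)
print('orange u',((xs+.5)/K-.5+325).mean(),'v',(np.percentile(ys,[2,98])+.5)/K-.5+122, 'u by row low',((xs[ys>160]+.5)/K-.5+325).mean())
# model, orange silhouette
C=[proj(f,p+jaw*sx*.009+oth*sy*.015+R0[:,2]*d) for sx in(-1,1) for sy in(-1,1) for d in(.023,-.031)]
h=cv2.convexHull(np.array(C,np.float32)).reshape(-1,2);M=cv2.moments(h);print('model',M['m10']/M['m00'],h[:,1].min(),h[:,1].max())
# model blade centerline at rows
for d in(.04,.06,.08,.099): print('blade',proj(f,p+R0[:,2]*d), end=' ')
print()
for d in(.023,.029): print('collar bottom front',proj(f,p+jaw*0.012*0-oth*np.sign(oth[1])*.018+R0[:,2]*d))
# slot in image: dark pixels/frame
print('slot proj for ', [ (X,proj(f,X)) for X in ([.595,.1752,.11],[.595,.18,.11])])
E
```

```text
[0.6  0.18 0.22]
157 335.27 159 335.24 161 335.2 163 335.2 165 335.19 167 335.17 169 335.14 171 335.08 173 334.97 175 334.94 
orange u 335.61937213490506 v [127.19 151.31] u by row low 335.47915810032896
model 335.60365267548667 126.69846 153.60449
blade [335.41 157.5 ] blade [335.3  165.13] blade [335.18 172.59] blade [335.08 179.55] 
collar bottom front [335.3  154.06]
collar bottom front [335.26 156.44]
slot proj for  [([0.595, 0.1752, 0.11], array([335.02, 185.61])), ([0.595, 0.18, 0.11], array([334.56, 184.69]))]
```

```bash
python3 - <<'E'
from h import *
np.set_printoptions(precision=3,suppress=True)
f=imaging.grab_frame('side'); px=np.load('side_h.npy'); o=r.get_obs(); p=o['tcp_pos']; print(p)
R0=Ro.from_rotvec(o['orientation']).as_matrix(); oth=R0[:,0]*np.sign(R0[1,0])
s=px[...,0]-(px[...,1]+px[...,2])/2
col=s[156:172,333:338].max(1); print(col.round(1)); c=np.clip(col-np.median(col)-3,0,None); print('band v',(c*np.arange(156,172)).sum()/c.sum())
print('model band front',proj(f,p-oth*.014+R0[:,2]*.049),'tip front',proj(f,p-oth*.011+R0[:,2]*.099),'collar front bottom',proj(f,p-oth*.018+R0[:,2]*.029),'top',proj(f,p-oth*.018+R0[:,2]*.023), 'handle top front',proj(f,p-oth*.015-R0[:,2]*.031))
print('column 335 gray',px.mean(2)[145:190,335].round(0))
E
```

```text
[0.595 0.177 0.225]
[ 2.4  5.1  5.7  3.1  0.2 10.2 39.3 33.1  2.6 -1.1  0.4  1.1  0.5 -0.3
  0.4  0. ]
band v 162.247311827957
model band front [335.179 163.52 ] tip front [334.935 181.692] collar front bottom [335.247 156.45 ] top [335.281 154.073] handle top front [335.632 131.486]
column 335 gray [47. 49. 50. 48. 47. 50. 43. 25. 10.  4. 35. 57. 58. 54. 54. 57. 52. 42.
 45. 56. 56. 58. 62. 64. 65. 63. 64. 65. 65. 63. 64. 65. 68. 63. 65. 61.
 56. 73. 88. 89. 87. 67. 29. 50. 73.]
```

```bash
python3 s.py .5948 .1752 .224 -15.3 .5948 .1752 .200 -15.3
```

```text
11.3 tcp [0.5953 0.177  0.2249] yaw -15.273647212375582 z [ 0.0002  0.0001 -1.    ] F [-0.2416  0.4531 -1.7807] w 0.017397103909618856 j [-0.0086  0.457  -0.512   1.6843  0.2497  1.0655 -0.865 ]
(array([-0.0037, -0.    ,  0.0017]), array([ 0.0001, -0.0001,  0.0003]))
(array([-0.0037, -0.    ,  0.0497]), array([ 0.0001, -0.0001,  0.0003]))
```

Call:
carry_out(offset=[[-0.004,0,0],[-0.004,0,0],[-0.004,0,0.015],[-0.004,0,0.025],[-0.004,0,0.035],[-0.004,0,0.035]], turn=[[0,0,0],[0,0,0],[0,0,0],[0,0,0],[0,0,0],[0,0,0]])

```text
clock: 11.9
tcp_pos: [0.5941, 0.1748, 0.206]
orientation: [-2.496, -1.906, 0.003]
contact_force: [-0.2, 0.1, -2.4]
grip_width: 0.0171
```

Call:
carry_out(offset=[[0,0,0.005],[0,0,0.01],[0,0,0.01]], turn=[[0,0,0],[0,0,0],[0,0,0]])

```text
clock: 12.2
tcp_pos: [0.5946, 0.175, 0.2019]
orientation: [-2.497, -1.906, 0.001]
contact_force: [0.0, -0.3, -2.1]
grip_width: 0.017
```

```bash
python3 s.py
```

```text
12.2 tcp [0.5946 0.175  0.2019] yaw -15.271709838651388 z [-0.0004 -0.0002 -1.    ] F [ 0.0379 -0.2733 -2.0977] w 0.017014409171854754 j [-0.0112  0.4782 -0.5055  1.7089  0.264   1.0232 -0.8743]
```

Call:
carry_out(offset=[[0,0,0.004],[0,0,0.008],[0,0,0.008]], turn=[[0,0,0],[0,0,0],[0,0,0]])

```text
clock: 12.5
tcp_pos: [0.5946, 0.175, 0.1979]
orientation: [-2.497, -1.907, 0.001]
contact_force: [0.7, 0.1, -2.1]
grip_width: 0.0174
```

Call:
carry_out(offset=[[0,0,0.004],[0,0,0.008],[0,0,0.012],[0,0,0.012]], turn=[[0,0,0],[0,0,0],[0,0,0],[0,0,0]])

```text
clock: 12.9
tcp_pos: [0.5946, 0.1749, 0.1918]
orientation: [-2.497, -1.906, 0.001]
contact_force: [0.3, -0.5, -0.9]
grip_width: 0.0169
```

Call:
carry_out(offset=[[0,0,0.006],[0,0,0.012],[0,0,0.018],[0,0,0.024],[0,0,0.03],[0,0,0.03]], turn=[[0,0,0],[0,0,0],[0,0,0],[0,0,0],[0,0,0],[0,0,0]])

```text
clock: 13.5
tcp_pos: [0.5944, 0.1749, 0.1766]
orientation: [-2.497, -1.906, 0.001]
contact_force: [0.0, 0.6, -1.7]
grip_width: 0.0172
```

Call:
carry_out(offset=[[0,0,0.006],[0,0,0.012],[0,0,0.018],[0,0,0.024],[0,0,0.03],[0,0,0.033],[0,0,0.033],[0,0,0.033]], turn=[[0,0,0],[0,0,0],[0,0,0],[0,0,0],[0,0,0],[0,0,0],[0,0,0],[0,0,0]])

```text
clock: 14.3
tcp_pos: [0.5947, 0.175, 0.1607]
orientation: [-2.497, -1.907, 0.0]
contact_force: [-0.2, 0.0, -2.2]
grip_width: 0.0173
```

```bash
python3 s.py; python3 - <<'E'
from h import *
f=avg('side',8); im=np.clip(f['pixels'],0,255).astype(np.uint8)[:,:,::-1]
cv2.imwrite('pics/s5.png',cv2.resize(im[130:210,280:380],None,fx=7,fy=7,interpolation=cv2.INTER_CUBIC))
E
```

```text
14.3 tcp [0.5947 0.175  0.1607] yaw -15.271084875390665 z [-0. -0. -1.] F [-0.1949  0.0468 -2.2304] w 0.017272072146443634 j [-0.0236  0.5229 -0.4908  1.7435  0.2938  0.9487 -0.8983]
```

View pics/s5.png

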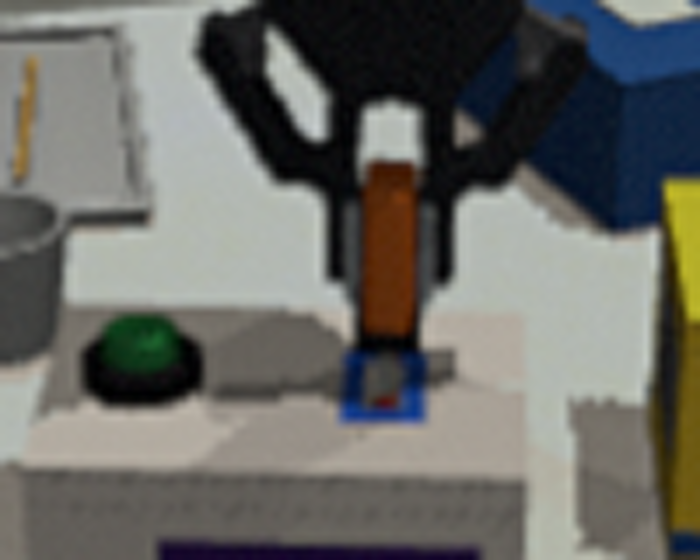

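The picture shows the blade seated in the blue frame with the red band at the slot mouth, around (383,400) in the crop. The collar is clear above the lid, the button is up, and the only force is the tool's load of about 2 N.

```bash
python3 -c "
from h import *
print(r.hand_in()); o=r.get_obs(); print(o['clock'],o['tcp_pos'],o['contact_force'],o['grip_width'])"
```

```text
the job is handed in; nothing more can be done
None
the job is handed in; nothing more can be done
```

I pressed and released the green button on the small white disinfector. I then took the retractor from its stand, lowered its blade through the slot to the red band, and handed the job in at about 15 s with the gripper still holding it. The hand-in gives no verdict, and no state could be read after it.

**Button:** pressing stopped at about 15 N, well above the 5 N it needs when fully down. In the last picture the button stands up again.

**Final pose:**
- The TCP is at z = 0.1607 m, which puts the band about 2 mm above the lid.
- The blade is upright and the collar is clear of the lid.
- The gripper holds the handle at 17.3 mm opening with a set grip of 60 N.
- The only force read was about 2 N of load, with almost no sideways force, so the blade is not forced against the slot.

**Bystanders:** I never moved near the bottle, tape roll or cup, but I did not measure their positions again at the end.

**Disagreements between checks:**
- The side camera put the slot about 5 mm farther in y than the top camera. It also showed the held blade 1.3 to 1.7 px higher than my model.
- I mostly trusted the top camera, and the blade went in without contact, which supports it.

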